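Seat the crooked espresso cup and turn its handle like its neighbour's

TASK

Two espresso cups are being laid out to serve as a pair, but one stands crooked, its foot caught on the edge of the well in its saucer. Nudge that cup with light taps of the fingers until its foot drops into the well and it sits level, and push its handle round until it points the same way as the handle of the other cup. Do it gently on the saucer where it stands, without squeezing, lifting or knocking over the cup or shoving the saucer along, and leave the other cup and saucer, the sugar box and the milk pitcher alone.

Things in the scene. Friction and masses are not known exactly. Their poses are not given: they have to be found in the camera images.
- cup: The cup that stands crooked. White china espresso cup, 58 mm high, 62 mm across the rim, 38 mm across its flat foot; the wall flares (44 mm across at 8 mm above the foot, 57 mm at 29 mm), about 0.14 kg. Origin in the plane of the foot, 10 mm from the axis on the handle side; z points up the axis, the handle points to -y. Pushed hard at the rim it tips; pushed low it slides on the glaze (friction about 0.28).
- cup_foot (a point): Centre of the underside of the crooked cup's foot, on the cup's axis; when the foot lies in the well it is 4 mm above the worktop.
- cup_handle (a point): Middle of the crooked cup's handle: an ear that stands out from 24 mm to 51 mm from the cup's axis, 8 mm thick, from 16 to 50 mm above the foot. This point is 44 mm from the axis, 33 mm above the foot.
- saucer: The saucer under the crooked cup: white china, round, 121 mm across, rim 14 mm high, 0.22 kg, loose on the worktop (friction about 0.6). Origin at the centre of its underside. In its middle is a round well 45 mm across and 3 mm deep; round it the saucer is nearly flat (7 mm high at the well's edge, 8.5 mm at 45 mm from the centre), then rises to the rim.
- saucer_well (a point): Centre of the floor of the well of the saucer under the crooked cup, 4 mm above the worktop. A cup's foot fits in with about 3 mm of play all round and turns freely in it.
- model_cup: The other cup, of the same shape and size, standing level in the well of its own saucer: the pattern for the handle. Origin and axes as for the crooked cup (handle to its -y, origin 10 mm from the axis on the handle side). To be left alone.
- end_panel (a point): A point on the face of the dark tall panel that closes the worktop at the robot's right-hand end, 100 mm above the worktop. Fixed. The other cup's handle points roughly towards this panel (within 35 degrees of square to it).
- model_saucer: The other cup's saucer, of the same shape and size. Origin at the centre of its underside. To be left alone.
- sugar_caddy: Black box of sugar sachets, 68 x 120 x 74 mm high, standing behind the saucers; origin under its centre. To be left alone.
- pitcher_small: Small steel milk pitcher, 66 x 101 x 81 mm high, standing behind the saucers; origin under its centre. To be left alone.
Mind the look-alikes: they are no part of the job. What is shaped like the cup but green or pink is not meant. What is shaped like the saucer but brown is not meant.

How it is judged (in metres and radians):
At the end, for the whole second after the job is handed in: The cup stands at rest and level (within 0.04 rad) with its foot in the well (centres within 5 mm), its handle within 20 degrees of the direction of the other cup's handle; the saucer lies flat within 30 mm of where it started (horizontal distance between cup_foot and saucer_well below 0.005 m and z of cup_foot in the frame of saucer below 0.0055 m and angle between cup's own z axis and vertical below 0.04 rad and angle between the y axis of cup and the y axis of model_cup, either way round below 0.35 rad and y of end_panel in the frame of cup below -0.05 m and linear speed of cup below 0.01 m/s and angle between saucer's own z axis and vertical below 0.03 rad and height (world z) of saucer below 0.003 m and distance of saucer from where it was at the start of the episode below 0.03 m); the robot touches nothing.
It fails at once if the cup is lifted (foot more than 9 mm above the floor of the well) (z of cup_foot in the frame of saucer above 0.0135 m).
It fails at once if the cup is knocked over (tilted more than 30 degrees) (angle between cup's own z axis and vertical above 0.52 rad).
It fails at once if the cup is squeezed or struck with more than 5 N (contact force between any of the fingers, the arm and cup above 5 N).
It fails at once if the saucer is shoved more than 30 mm or lifted (distance of saucer from where it was at the start of the episode above 0.03 m or height (world z) of saucer above 0.008 m).
It fails at once if a bystander is disturbed: the other cup or its saucer moved more than 8 mm, the sugar box or the pitcher more than 15 mm (distance of any of model_cup, model_saucer from where it was at the start of the episode above 0.008 m or distance of any of sugar_caddy, pitcher_small from where it was at the start of the episode above 0.015 m).
It also fails if it takes over 72 s, if anything falls off the work surface, if the arm or the gripper's body presses on something with over 40 N, if the wrist force passes 120 N, or if a joint passes its speed limit or range.

ROBOT

A 6-joint arm with a two-finger parallel gripper is mounted at the origin on a cart in front of the work surface, level with it; the furniture and walls round the work are solid. World frame = base frame: x ahead of the robot, y to its left, z up, the work surface at z = 0. Lengths are in m, angles in degrees, forces in N, time in s.
With the tool pointing down it reaches from about 0.25 to 0.85 m from the base axis. Payload 12.5 kg.
Tool frame: the origin (TCP) lies at the very end of the fingers, on their centre line; the grasp point (between the pads) lies 19 mm behind it (robot.tcp_to_grasp is the distance from the TCP to the grasp point, in m); z points along the fingers, y is the line along which they close (so a half turn about z gives the same grasp; the last joint's range is limited). The gripper opens to 93 mm and grips with 3 to 60 N. Pads are 15 mm wide; open, the fingers measure 128 mm over their backs; the gripper's body (75 mm by 188 mm) begins 65 mm behind the grasp point.
Start: joints at [58.407, 20.094, 94.641, -0, 65.266, -4.847], TCP at [0.247, 0.491, 0.219] pointing down, gripper open.
Joint ranges: [-157.81, 157.81], [-45, 120.19], [0.68, 151.7], [-89.99, 269.99], [4.06, 180], [-164.3, 164.3]. Speed limits (degrees/s): [127.2, 127.2, 159.86, 180, 180, 180].

INTERFACE

Orientations are given as [roll, pitch, yaw] about the fixed x, y, z axes, in that order (R = Rz(yaw) Ry(pitch) Rx(roll)).
In Python, from station import robot gives the robot as it stands.
- The arm moves only by the tool play_rows, never from a script. Its argument "moves" is a list that holds one entry, the list of rows, each a list of 5 numbers: the closure in counts, from 0 (fully open) to 255 (shut), then the shift along the world's x, y, z in cm, then the turn about the world's z in rad. A call has 1 to 20 rows; each row is the pose to reach, as a shift and turn from the pose commanded when the call began; what a row does not reach only later rows make up. A row lasts 1/10 s, in which the tool goes at most 50 mm and 8.59 degrees, less where a joint would pass 70% of its speed; a pose out of reach is approached as far as the arm can. A call with a gripper value outside its range is refused whole. The fingers move at their own pace and stop on an object; "force" is the grip in N (left out, the last holds). Time passes only in rows, so rows that repeat a pose let the fingers close. It gives the time, the measured TCP pose, the force, the opening and the grip force at its end, in the units of the state.
- robot.read_state(): the state, without advancing time (a new reading comes with each control period).
- robot.get_image(name): name is "scene" or "top" or "wrist"; returns the picture (400x640x3 uint8, red, green, blue); there is no depth.
- robot.calibration(name): a dict with "vertical_fov" (degrees; the focal length in pixels is half the picture's height over the tangent of half this angle, whatever the lens; pixels are square), "cx", "cy" (the principal point, pixels), "R" (3x3) and "t" (3): a world point X has camera coordinates R X + t. Camera axes: x right, y down, z forward; pixel columns grow to the right and rows downward; lengths in m; the calibration is good to about 2 mm. A picture is of the moment at which its call begins: read the wrist's pose just before it. calibration takes no time and is no camera call; for the wrist camera it gives the pose at the moment of the call.
- robot.job_done(): hands the job in; it is judged then, once.
The state is a dict: "time": time; "joint_positions": joint angles; "qvel": joint speeds; "joint_torque": joint torques, N m; "ee_pos": TCP position; "eef_rot": TCP orientation; "contact_force": force on the tool from outside, world axes, zero at the start; "torque": the same for the moment, N m; "opening": finger opening in m; "grip_force": force on a finger pad.
Only numpy, scipy, OpenCV 4.12 (cv2) and the standard library are available. Lean on these libraries where they do the work, as an engineer would, in place of code of your own. Each camera call takes 0.05 s, during which the arm holds its last target. There are 200 camera calls.

## Working session

There is one attempt and no reset: what is moved stays moved. The work goes in short steps, Python scripts to look and compute and a tool call to move; the robot and the scene stay as the last step left them, time stands still between calls to the robot, and variables do not carry over. Pictures are saved under pics/ and viewed, at most 10 in all, crops included, and the job is handed in when it is done.

Besides the shell and the picture viewer there is one more tool, called after "Request:" as name([rows], argument=value, ...), one row to a line, values as JSON. play_rows: Moves the arm, as the interface text tells. Its arguments: {"type":"object","properties":{"moves":{"type":"array","items":{"type":"array","items":{"type":"array","items":{"type":"number"}}}},"force":{"type":"number"}},"required":["moves"]}

```bash
mkdir -p pics; ls
cat > h.py <<'E'
import numpy as np, cv2
from station import robot
def K(c):
    f=200/np.tan(np.radians(c["vertical_fov"])/2); return f,c["cx"],c["cy"]
def ray(c,u,v,z):
    f,cx,cy=K(c);R=np.array(c["R"]);t=np.array(c["t"])
    o=-R.T@t; d=R.T@np.array([(u-cx)/f,(v-cy)/f,1]); return o+d*(z-o[2])/d[2]
def proj(c,X):
    f,cx,cy=K(c);p=np.array(c["R"])@np.array(X)+np.array(c["t"]); return p[0]/p[2]*f+cx,p[1]/p[2]*f+cy
def grab(n):
    c=robot.calibration(n); return c,np.array(robot.get_image(n))
E
python3 - <<'E'
from h import *
for n in("top","scene"):
    c,im=grab(n); cv2.imwrite(f"pics/{n}0.png",im[:,:,::-1]); print(n,c)
print(robot.read_state())
E
```

```text
pics
top {'vertical_fov': 48.965185108212054, 'cx': 327.0382362001884, 'cy': 198.07889125657337, 'R': array([[-0.02288743, -0.99973523,  0.00237542],
       [-0.97592726,  0.02182678, -0.21700131],
       [ 0.21689201, -0.00728484, -0.97616842]]), 't': array([-0.0963838 ,  0.61089842,  1.06681068])}
scene {'vertical_fov': 55.89188560782847, 'cx': 320.49286534418025, 'cy': 195.03887972626993, 'R': array([[-0.98667782, -0.16207932, -0.01404199],
       [-0.0683996 ,  0.49160271, -0.86812918],
       [ 0.14760887, -0.85560334, -0.49613965]]), 't': array([0.59036464, 0.16244619, 0.95709548])}
{'time': 0.1, 'joint_positions': array([ 5.84066158e+01,  2.01204767e+01,  9.46733322e+01, -2.17507613e-04,
        6.52657110e+01, -4.84763697e+00]), 'qvel': array([-0.05627724, -0.0431783 , -0.12408098, -0.00092766,  0.12409421,
       -0.06717464]), 'joint_torque': array([ 3.95947600e-04, -4.98031640e+01, -2.85701573e+01,  7.00264773e-02,
        2.40403949e-02, -4.98916825e-05]), 'ee_pos': array([0.24733518, 0.49089931, 0.21816233]), 'eef_rot': array([-1.79940676e+02, -4.83305958e-03,  1.53254341e+02]), 'contact_force': array([-0.48876353, -0.43236432, -0.6898651 ]), 'torque': array([-0.00413787, -0.05455231, -0.00542709]), 'grip_force': 0.0, 'opening': 0.09297868093539274}
```

View pics/top0.png

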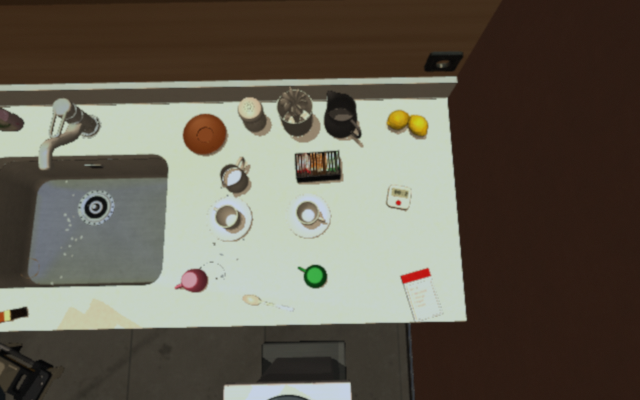

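View pics/scene0.png

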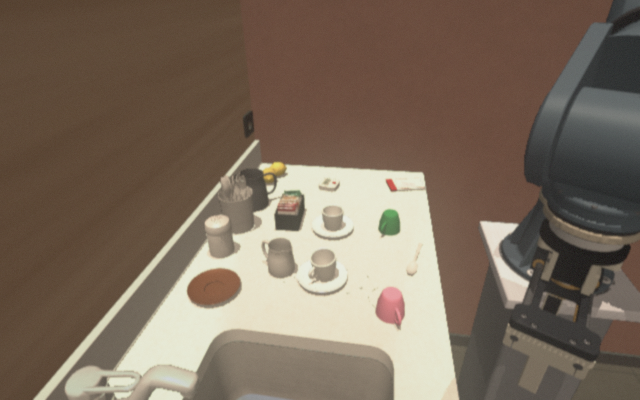

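The two white cups are at top-view pixels (228,217) and (310,215). The green cup at (315,276), the pink one at (193,280) and the brown saucer at (205,134) are look-alikes. The right cup's handle points right, towards the end panel, so it is the model. The left one should be the crooked cup. I'll check this in an enlarged crop.

Run:
```python
from h import *
t=cv2.imread("pics/top0.png");s=cv2.imread("pics/scene0.png")
a=cv2.resize(t[180:250,200:340],(800,400),interpolation=cv2.INTER_CUBIC)
b=cv2.resize(s[200:300,290:390][:,:],(400,400),interpolation=cv2.INTER_CUBIC)[:200]
b=cv2.resize(s[240:295,290:360],(400,200*1),interpolation=cv2.INTER_CUBIC)
b2=cv2.resize(s[195:245,300:370],(400,200),interpolation=cv2.INTER_CUBIC)
cv2.imwrite("pics/crop1.png",np.vstack([a,np.hstack([b,b2])]))
c=robot.calibration("top")
for u,v in((230,219),(228,217),(310,216),(311,215)): print(u,v,ray(c,u,v,.01),ray(c,u,v,.06))
```

```text
230 219 [0.56955788 0.15123426 0.01      ] [0.56066948 0.1403616  0.06      ]
228 217 [0.57513282 0.1567426  0.01      ] [0.56600499 0.14563336 0.06      ]
310 216 [ 0.57291124 -0.06364533  0.01      ] [ 0.56387882 -0.06528921  0.06      ]
311 215 [ 0.57558352 -0.06637598  0.01      ] [ 0.56643633 -0.06790258  0.06      ]
```

View pics/crop1.png

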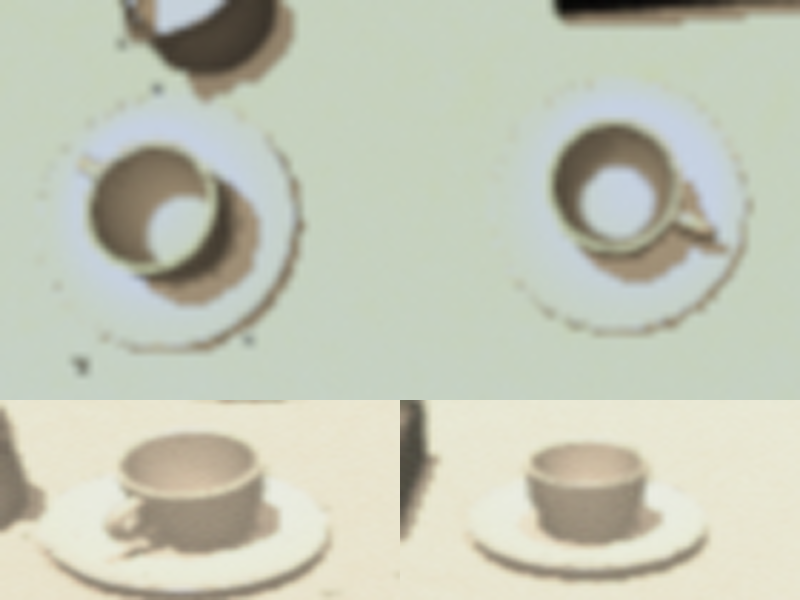

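The crop confirms it. The left cup, rim centre about (227,217), is the crooked one: its floor is shifted against its rim, and its handle points up-left to (216,208). The right cup (308,213) stands level with its handle pointing right-down, so it is the model. Next I'll take a closer look with the wrist camera.

Run:
```python
from h import *
s=robot.read_state(); c=robot.calibration("wrist")
from scipy.spatial.transform import Rotation as Ro
Rt=Ro.from_euler("xyz",s["eef_rot"],degrees=True).as_matrix()
R=np.array(c["R"]);o=-R.T@np.array(c["t"])
print("cam in tool",Rt.T@(o-s["ee_pos"]),"axis in tool",Rt.T@R[2],"fov",c["vertical_fov"])
```

```text
cam in tool [ 0.08432141 -0.00086363 -0.16627737] axis in tool [-3.02235998e-01  3.18862998e-05  9.53233130e-01] fov 64.52139516421543
```

Request:
play_rows([
  [[0,10,-14,3,0.15],[0,20,-29,3,0.3],[0,30,-44,3,0.47],[0,30,-44,3,0.47],[0,30,-44,3,0.47],[0,30,-44,3,0.47],[0,30,-44,3,0.47],[0,30,-44,3,0.47],[0,30,-44,3,0.47],[0,30,-44,3,0.47],[0,30,-44,3,0.47],[0,30,-44,3,0.47],[0,30,-44,3,0.47],[0,30,-44,3,0.47],[0,30,-44,3,0.47],[0,30,-44,3,0.47]],
])

```text
time: 1.7
ee_pos: [0.5471, 0.0521, 0.2487]
eef_rot: [180.0, 0.0, -179.7]
contact_force: [-0.1, 0.2, -0.1]
opening: 0.093
grip_force: 0.0
```

Run:
```python
from h import *
c,im=grab("wrist"); cv2.imwrite("pics/w1.png",im[:,:,::-1]); print(c)
import pickle; pickle.dump(c,open("w1.pkl","wb"))
```

```text
{'vertical_fov': 64.52139516421543, 'cx': 315.3487049935762, 'cy': 206.55645343571695, 'R': array([[-5.44881346e-03,  9.99985153e-01,  6.45802604e-05],
       [ 9.53216527e-01,  5.17445686e-03,  3.02244070e-01],
       [ 3.02239248e-01,  1.70843053e-03, -9.53230569e-01]]), 't': array([-0.04813823, -0.56639782,  0.25578909])}
```

View pics/w1.png

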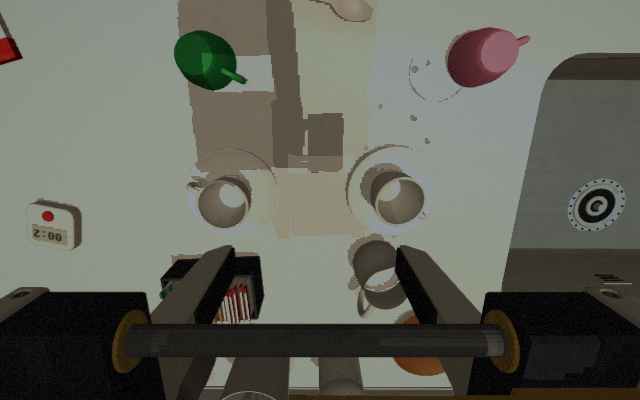

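The wrist view has right = +y and down = +x. The model cup is at (222,203) with its handle at (194,186). The crooked cup is at (398,200) with its handle near (425,214). I'll enlarge both.

Run:
```python
from h import *
im=cv2.imread("pics/w1.png")
f=lambda a:cv2.resize(a,(400,440),interpolation=cv2.INTER_CUBIC)
a=f(im[140:250,340:440]);b=f(im[140:250,178:278])
o=np.hstack([a,b]);o=np.clip(o.astype(float)*1.5,0,255).astype(np.uint8)
cv2.imwrite("pics/crop2.png",o)
```

```text
(no output)
```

View pics/crop2.png

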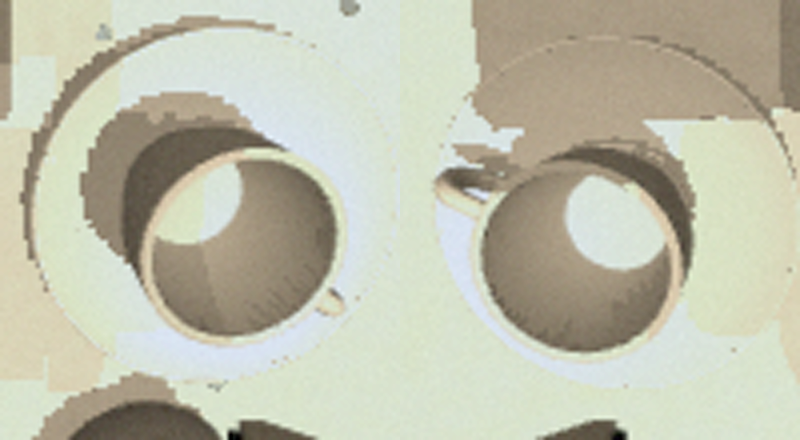

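Run:
```python
from h import *
import pickle
c=pickle.load(open("w1.pkl","rb"))
def r(n,u,v,z): print(n,ray(c,u,v,z).round(4))
r("crooked rim",400.75,201.75,.063)
r("crooked rimL",375.25,201.75,.063);r("crooked rimR",426.3,201.75,.063)
r("crooked saucer",392.5,191.25,.014)
r("crooked saucerT",392.5,147,.014);r("crooked saucerB",392.5,235.5,.014)
r("crooked floor",387.5,188.25,.010)
r("crooked handle",340+338/4,140+302/4,.056)
r("model rim",222.3,205.3,.062)
r("model saucer",232,193,.014)
r("model floor",178+215/4,140+222/4,.009)
r("model handle tip",178+40/4,140+180/4,.054)
r("model handle root",178+88/4,140+207/4,.054)
```

```text
crooked rim [0.5676 0.1503 0.063 ]
crooked rimL [0.5677 0.1207 0.063 ]
crooked rimR [0.5674 0.1799 0.063 ]
crooked saucer [0.5679 0.1521 0.014 ]
crooked saucerT [0.5107 0.1476 0.014 ]
crooked saucerB [0.6304 0.1571 0.014 ]
crooked floor [0.5649 0.1462 0.01  ]
crooked handle [0.5867 0.1823 0.056 ]
model rim [ 0.5733 -0.0574  0.062 ]
model saucer [ 0.5714 -0.0579  0.014 ]
model floor [ 0.5762 -0.0599  0.009 ]
model handle tip [ 0.5511 -0.0979  0.054 ]
model handle root [ 0.5592 -0.0847  0.054 ]
```

Request:
play_rows([
  [[255,0.8,5,0,-0.15],[255,1.7,9.8,-3,-0.3],[255,1.7,9.8,-8,-0.45],[255,1.7,9.8,-12,-0.6],[255,1.7,9.8,-14,-0.75],[255,1.7,9.8,-14,-0.9],[255,1.7,9.8,-14,-1.05],[255,1.7,9.8,-14,-1.05],[255,1.7,9.8,-14,-1.05],[255,1.7,9.8,-14,-1.05],[255,1.7,9.8,-14,-1.05],[255,1.7,9.8,-14,-1.05]],
], force=5)

```text
time: 2.95
ee_pos: [0.5645, 0.1492, 0.1088]
eef_rot: [180.0, 0.0, 120.1]
contact_force: [0.1, 0.1, 0.7]
opening: 0.0026
grip_force: 0.0
```

Run:
```python
from h import *
s=robot.read_state();print(s["ee_pos"],s["eef_rot"],s["opening"],s["contact_force"])
c,im=grab("wrist"); a=im[:,:,::-1]; cv2.imwrite("pics/w2.png",a)
print([proj(c,p) for p in ((.5676,.1503,.063),(.57,.152,.004))])
```

```text
[0.56450128 0.14917683 0.10875398] [1.79989430e+02 4.17414472e-03 1.20091983e+02] 0.002616216014758237 [0.12350993 0.12592746 0.69698837]
[(np.float64(320.4843687121541), np.float64(229.43081584878024)), (np.float64(322.7626125344057), np.float64(204.69629734573275))]
```

View pics/w2.png

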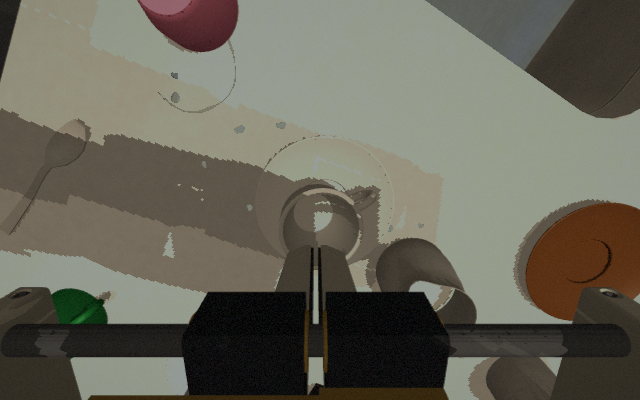

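The wrist view shows the cup's rim centred at (320,225), under the closed fingers. The well's edge is exposed on the upper right at (335,186), so the foot sits too far towards picture-left. It needs pushing along the 30° world direction. I'll lower the closed fingertips inside the cup.

Request:
play_rows([
  [[255,0,0,-2,0],[255,0,0,-4,0],[255,0,0,-5,0],[255,0,0,-6,0],[255,0,0,-6.5,0],[255,0,0,-7,0],[255,0,0,-7.4,0],[255,0,0,-7.7,0],[255,0,0,-7.7,0],[255,0,0,-7.7,0],[255,0,0,-7.7,0]],
])

```text
time: 4.1
ee_pos: [0.5647, 0.1492, 0.0319]
eef_rot: [180.0, 0.0, 120.0]
contact_force: [-0.2, 0.4, -0.5]
opening: 0.0006
grip_force: 0.0
```

Next I'll push gently along 30° by about 10 mm, then watch.

Request:
play_rows([
  [[255,0.1,0.06,0,0],[255,0.2,0.12,0,0],[255,0.3,0.17,0,0],[255,0.39,0.22,0,0],[255,0.48,0.28,0,0],[255,0.56,0.32,0,0],[255,0.63,0.36,0,0],[255,0.7,0.4,0,0],[255,0.77,0.44,0,0],[255,0.84,0.48,0,0],[255,0.84,0.48,0,0],[255,0.84,0.48,0,0]],
])

```text
time: 5.3
ee_pos: [0.5729, 0.154, 0.0316]
eef_rot: [-180.0, -0.0, 120.0]
contact_force: [-0.6, 0.2, -0.3]
opening: 0.001
grip_force: 0.2
```

Run:
```python
from h import *
c,im=grab("top");t0=cv2.imread("pics/top0.png"); t=im[:,:,::-1].copy(); cv2.imwrite("pics/top1.png",t)
w0=cv2.imread("pics/w2.png");c,im=grab("wrist"); w=im[:,:,::-1].copy(); cv2.imwrite("pics/w3.png",w)
R=lambda a:cv2.resize(a,(400,300),interpolation=cv2.INTER_CUBIC)
a=w[120:400,160:480]
s,im=grab("scene"); s1=im[:,:,::-1][235:295,285:365];s0=cv2.imread("pics/scene0.png")[235:295,285:365]
cv2.imwrite("pics/crop3.png",np.vstack([np.hstack([R(s0),R(s1)]),np.hstack([R(a),R(t[190:250,195:275])])]))
```

```text
(no output)
```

View pics/crop3.png

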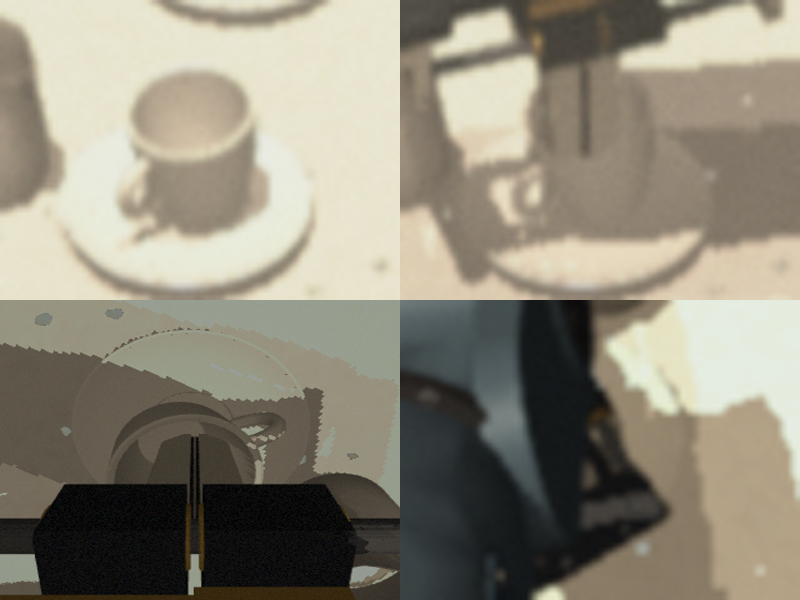

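The wrist view shows the cup in the well area with the well's arc still exposed behind it, and the fingertip not yet clearly against the wall. I'll push a few mm more and track the handle numerically.

Request:
play_rows([
  [[255,0.07,0.04,0,0],[255,0.14,0.08,0,0],[255,0.2,0.12,0,0],[255,0.26,0.15,0,0],[255,0.32,0.18,0,0],[255,0.38,0.22,0,0],[255,0.44,0.25,0,0],[255,0.44,0.25,0,0],[255,0.44,0.25,0,0]],
])

```text
time: 6.35
ee_pos: [0.5773, 0.1565, 0.0316]
eef_rot: [-180.0, -0.0, 120.0]
contact_force: [0.0, 0.4, 0.5]
opening: 0.0007
grip_force: 0.1
```

```bash
cat > trk.py <<'E'
from h import *
import sys,os,pickle
def snap(name):
    c,im=grab("wrist"); cv2.imwrite(f"pics/{name}.png",im[:,:,::-1]); pickle.dump(c,open(name+".pkl","wb")); return c,im[:,:,::-1].copy()
def track(w0,c0,box,c1,w1,z):
    x0,y0,x1,y1=box; T=w0[y0:y1,x0:x1]
    m=cv2.matchTemplate(w1[y0-30:y1+30,x0-40:x1+40],T,cv2.TM_CCOEFF_NORMED); _,v,_,p=cv2.minMaxLoc(m)
    a=ray(c0,(x0+x1)/2,(y0+y1)/2,z); b=ray(c1,(x0+x1)/2+p[0]-40,(y0+y1)/2+p[1]-30,z)
    return round(v,2),p[0]-40,p[1]-30,((b-a)*1000).round(1)
E
python3 - <<'E'
from trk import *
s=robot.read_state();print(s["ee_pos"],s["contact_force"])
w0=cv2.imread("pics/w3.png"); c1,w1=snap("w4")
c0=dict(c1); R=np.array(c1["R"]); d=np.array([.5729,.154,.0316])-s["ee_pos"]; c0["t"]=np.array(c1["t"])-R@d
pickle.dump(c0,open("w3.pkl","wb"))
print("handle",track(w0,c0,(345,215,395,250),c1,w1,.05))
print("saucer top",track(w0,c0,(230,135,330,160),c1,w1,.014))
print("table",track(w0,c0,(180,120,215,150),c1,w1,.0))
E
```

```text
[0.57728316 0.15645478 0.03163507] [0.00260016 0.44600113 0.48869499]
handle (0.71, -3, -1, array([ 2.8,  2.1, -0. ]))
saucer top (0.88, -8, 0, array([0.4, 0.1, 0. ]))
table (0.91, -8, 0, array([ 0.1, -0. ,  0. ]))
```

Request:
play_rows([
  [[255,0.05,0.03,0,0],[255,0.1,0.06,0,0],[255,0.15,0.09,0,0],[255,0.2,0.12,0,0],[255,0.25,0.15,0,0],[255,0.25,0.15,0,0],[255,0.25,0.15,0,0]],
])

```text
time: 7.1
ee_pos: [0.5798, 0.1579, 0.0316]
eef_rot: [-180.0, 0.0, 120.0]
contact_force: [-0.6, -0.5, -0.2]
opening: 0.0005
grip_force: 0.1
```

Run:
```python
from trk import *
s=robot.read_state();print(s["ee_pos"],s["contact_force"])
w0=cv2.imread("pics/w4.png"); c0=pickle.load(open("w4.pkl","rb")); c1,w1=snap("w5")
print("handle",track(w0,c0,(345,215,395,250),c1,w1,.05))
print("saucer top",track(w0,c0,(230,135,330,160),c1,w1,.014))
a=cv2.resize(w0[120:300,220:420],(400,360),interpolation=cv2.INTER_CUBIC)
b=cv2.resize(w1[120:300,220:420],(400,360),interpolation=cv2.INTER_CUBIC)
cv2.imwrite("pics/crop4.png",np.clip(np.hstack([a,b])*1.5,0,255))
```

```text
[0.57979186 0.15794491 0.03162943] [-0.64987721 -0.51330108 -0.2346646 ]
handle (0.7, -1, -1, array([1.8, 1.7, 0. ]))
saucer top (0.9, -5, 0, array([0. , 0.1, 0. ]))[ WARN:0@1.303] global loadsave.cpp:1063 imwrite_ Unsupported depth image for selected encoder is fallbacked to CV_8U.
```

View pics/crop4.png

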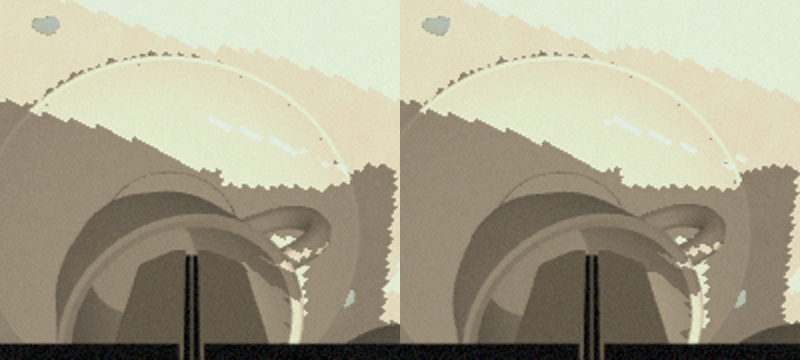

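The two frames show the cup following the finger: the well arc behind it shrinks while the saucer stays fixed. I'll back off, retract and measure properly.

Request:
play_rows([
  [[255,-0.4,-0.23,0,0],[255,-0.9,-0.52,0,0],[255,-0.9,-0.52,0.5,0],[255,-0.9,-0.52,2.5,0],[255,-0.9,-0.52,6,0],[255,0,-1.5,10,0],[255,0.5,-3,13,0],[255,0.5,-3,13,0],[255,0.5,-3,13,0],[255,0.5,-3,13,0],[255,0.5,-3,13,0]],
])

```text
time: 8.25
ee_pos: [0.584, 0.1282, 0.1604]
eef_rot: [-179.9, -0.1, 120.0]
contact_force: [0.3, 0.2, 0.0]
opening: 0.0004
grip_force: 0.0
```

Run:
```python
from trk import *
c,w=snap("w6"); print(robot.read_state()["ee_pos"])
p=proj(c,(.572,.152,.03)); print(p,proj(c,(.572,.152,.004)))
x,y=int(p[0]),int(p[1]); x0,y0=x-75,y-70
a=cv2.resize(w[y0:y0+120,x0:x0+150],(750,600),interpolation=cv2.INTER_CUBIC)
cv2.imwrite("pics/crop5.png",np.clip(a.astype(float)*1.6,0,255).astype(np.uint8)); print(x0,y0)
```

```text
[0.58416042 0.12821705 0.16054784]
(np.float64(317.72971142101136), np.float64(169.61615324234532)) (np.float64(317.61144484086526), np.float64(164.78753592994246))
242 99
```

View pics/crop5.png

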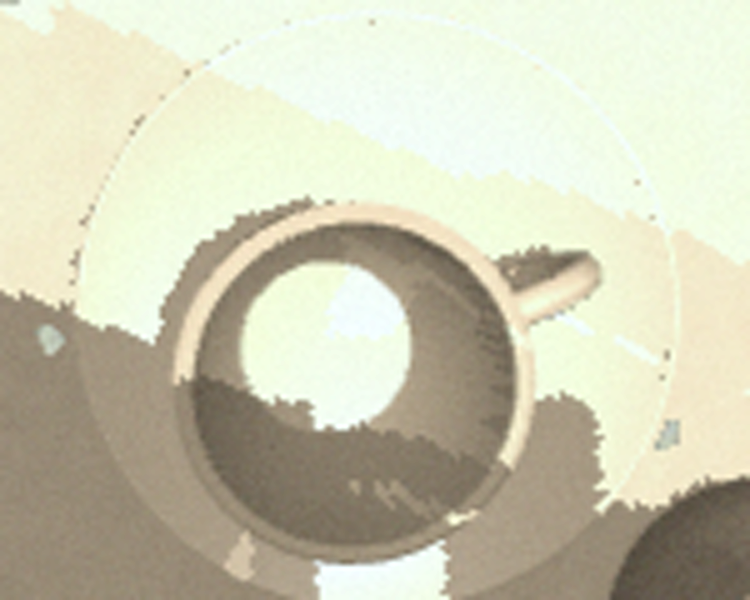

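The view shows the saucer ring centred at crop (376,311), the rim at (355,383), the inner floor at (325,347), and the handle tip at (598,268).

Run:
```python
from h import *
import pickle
c=pickle.load(open("w6.pkl","rb"))
P=lambda x,y,z: ray(c,242+x/5,99+y/5,z)
e=np.array([.866,.5]);n=np.array([-.5,.866])
f,cx,cy=K(c)
for nm,x,y,z in (("saucer",376.5,311,.014),("rim",355,383,.063),("floor",325.5,347,.010),("handle",598,268,.055)):
    p=P(x,y,z); print(nm,p.round(4),(p[:2]@e).round(4),(p[:2]@n).round(4))
s=P(376.5,311,.014)
for x,y in ((75,311),(678,311),(376,12)): print(np.linalg.norm(P(x,y,.014)-s))
r=P(355,383,.063)
for x,y in ((174,383),(536,383),(355,203),(355,563)): print("rim r",np.linalg.norm(P(x,y,.063)-r))
for x,y in ((240,347),(411,347)): print(np.linalg.norm(P(x,y,.010)-P(325.5,347,.01)))
```

```text
saucer [0.569  0.1564 0.014 ] 0.571 -0.149
rim [0.5678 0.151  0.063 ] 0.5672 -0.1531
floor [0.5641 0.1444 0.01  ] 0.5607 -0.157
handle [0.5945 0.1876 0.055 ] 0.6086 -0.1348
0.059752224825101494
0.05969521781062137
0.056220099846133104
rim r 0.030669576620232245
rim r 0.0306517616749869
rim r 0.02997615114186543
rim r 0.03214210760271346
0.017277129259661822
0.01727242051530221
```

The measurements fit the cup still being caught: its floor sits about 10 mm from the saucer's centre, and it leans about 7°. The push only rocked it, because the tapered fingers touched high. This time I'll push with the straight finger sides (tool x) along about 48°, with the tips lower inside.

Request:
play_rows([
  [[255,-1,1,0,-0.15],[255,-1.9,1.8,-3,-0.3],[255,-1.9,1.8,-6,-0.45],[255,-1.9,1.8,-6,-0.6],[255,-1.9,1.8,-6,-0.75],[255,-1.9,1.8,-6,-0.9],[255,-1.9,1.8,-6,-1.05],[255,-1.9,1.8,-6,-1.2],[255,-1.9,1.8,-6,-1.26],[255,-1.9,1.8,-8,-1.26],[255,-1.9,1.8,-10,-1.26],[255,-1.9,1.8,-11.5,-1.26],[255,-1.9,1.8,-12.5,-1.26],[255,-1.9,1.8,-13.2,-1.26],[255,-1.9,1.8,-13.7,-1.26],[255,-1.9,1.8,-14,-1.26],[255,-1.9,1.8,-14,-1.26],[255,-1.9,1.8,-14,-1.26]],
])

```text
time: 10.1
ee_pos: [0.566, 0.146, 0.022]
eef_rot: [180.0, -0.0, 47.8]
contact_force: [-0.2, 0.6, -0.7]
opening: 0.0005
grip_force: 0.0
```

Run:
```python
from trk import *
c,w=snap("w7"); cv2.imwrite("pics/w7crop.png",w)
```

Request:
play_rows([
  [[255,0.1,0.11,-0.1,0],[255,0.2,0.22,-0.1,0],[255,0.3,0.33,-0.1,0],[255,0.4,0.44,-0.1,0],[255,0.5,0.55,-0.1,0],[255,0.57,0.63,-0.1,0],[255,0.64,0.7,-0.1,0],[255,0.7,0.77,-0.1,0],[255,0.76,0.84,-0.1,0],[255,0.82,0.9,-0.1,0],[255,0.82,0.9,-0.1,0]],
])

```text
time: 11.25
ee_pos: [0.5741, 0.155, 0.0207]
eef_rot: [180.0, -0.0, 47.8]
contact_force: [-0.3, 0.2, 0.3]
opening: 0.0006
grip_force: 0.2
```

Run:
```python
from trk import *
c1,w1=snap("w8");w0=cv2.imread("pics/w7.png");c0=pickle.load(open("w7.pkl","rb"))
h=(.590,.183,.053); 
for n,p,b in(("handle",h,16),("rim/handle root",(.583,.175,.06),18),("saucer",(.6118,.1938,.014),20),("saucer L",(.577,.213,.014),18)):
    u,v=map(int,proj(c0,p)); print(n,u,v,track(w0,c0,(u-b,v-b,u+b,v+b),c1,w1,p[2]))
```

```text
handle 297 201 (0.83, -6, 4, array([5.2, 9.7, 0. ]))
rim/handle root 297 229 (0.67, -4, 0, array([ 7.2, 10.5,  0. ]))
saucer 317 140 (0.43, 2, -6, array([11. , 10.8,  0. ]))
saucer L 247 157 (0.86, 6, -7, array([13.5,  9.5,  0. ]))
```

Request:
play_rows([
  [[255,0.06,0.07,0,0],[255,0.12,0.13,0,0],[255,0.18,0.2,0,0],[255,0.24,0.27,0,0],[255,0.3,0.33,0,0],[255,0.36,0.4,0,0],[255,0.42,0.47,0,0],[255,0.48,0.53,0,0],[255,0.53,0.6,0,0],[255,0.53,0.6,0,0],[255,0.53,0.6,0,0]],
])

```text
time: 12.4
ee_pos: [0.5793, 0.161, 0.0207]
eef_rot: [180.0, -0.0, 47.8]
contact_force: [-0.8, -0.1, 1.2]
opening: 0.0003
grip_force: 0.3
```

Run:
```python
from trk import *
c1,w1=snap("w9")
for i in range(1): print(robot.read_state()["contact_force"])
for a,b in(("w7","w8"),("w8","w9")):
    A=cv2.imread(f"pics/{a}.png",0);B=cv2.imread(f"pics/{b}.png",0);ca=pickle.load(open(a+".pkl","rb"));cb=pickle.load(open(b+".pkl","rb"))
    m=np.zeros_like(A);u,v=map(int,proj(ca,(.590,.183,.05)));m[v-25:v+25,u-25:u+25]=255
    p=cv2.goodFeaturesToTrack(A,12,.05,5,mask=m);q,st,_=cv2.calcOpticalFlowPyrLK(A,B,p,None)
    for x,y,s in zip(p[:,0],q[:,0],st[:,0]):
        if s: print(a,x,((ray(cb,*y,.045)-ray(ca,*x,.045))*1000).round(1)[:2],end=";")
    print()
```

```text
[-0.513279    0.79565089  0.94826772]
w7 [311. 220.] [ 7.1 11.8];w7 [277. 223.] [13.2  8.6];w7 [314. 187.] [3.1 7.3];w7 [321. 209.] [ 6.5 11.5];w7 [316. 194.] [4.6 9.5];w7 [315. 205.] [ 6.5 11.6];w7 [314. 182.] [3.3 7.9];w7 [294. 214.] [5.6 9.7];w7 [301. 221.] [ 7.  11.2];w7 [296. 202.] [5.3 9.7];w7 [316. 199.] [ 6.3 11.9];w7 [304. 175.] [3.2 8.2];
w8 [313. 248.] [5.3 6.1];w8 [278. 226.] [11.4  6.5];w8 [312. 208.] [7.2 6.3];w8 [320. 209.] [6.4 7. ];w8 [297. 219.] [8.3 7.5];w8 [285. 218.] [8.2 7.1];w8 [293. 214.] [8.1 7.3];w8 [310. 201.] [7.3 6.7];w8 [304. 221.] [8.2 7.6];w8 [320. 239.] [5.7 6.2];w8 [322. 234.] [7.6 8.1];w8 [310. 219.] [8.1 7.5];
```

Request:
play_rows([
  [[255,-0.15,-0.17,0,0],[255,-0.3,-0.33,0,0],[255,-0.45,-0.5,0,0],[255,-0.6,-0.67,0,0],[255,-0.7,-0.8,0,0],[255,-0.7,-0.8,1,0],[255,-0.7,-0.8,3,0],[255,-0.7,-0.8,6,0],[255,0.5,-3.3,10,0.15],[255,0.5,-3.3,14,0.3],[255,0.5,-3.3,14,0.45],[255,0.5,-3.3,14,0.6],[255,0.5,-3.3,14,0.75],[255,0.5,-3.3,14,0.9],[255,0.5,-3.3,14,1.05],[255,0.5,-3.3,14,1.2],[255,0.5,-3.3,14,1.26],[255,0.5,-3.3,14,1.26],[255,0.5,-3.3,14,1.26]],
])

```text
time: 14.35
ee_pos: [0.5843, 0.128, 0.1611]
eef_rot: [180.0, 0.0, 119.9]
contact_force: [-0.4, 0.6, 0.3]
opening: 0.0004
grip_force: 0.0
```

```bash
cat > meas.py <<'E'
from trk import *
def lk(a,b,ca,cb,name,pts,z,r=12):
    A=cv2.cvtColor(a,6);B=cv2.cvtColor(b,6)
    for u,v in pts:
        m=np.zeros_like(A);m[int(v-r):int(v+r),int(u-r):int(u+r)]=255
        p=cv2.goodFeaturesToTrack(A,5,.03,3,mask=m)
        q,st,er=cv2.calcOpticalFlowPyrLK(A,B,p,None,winSize=(15,15))
        d=[(ray(cb,*y,z)-ray(ca,*x,z))[:2]*1000 for x,y,s in zip(p[:,0],q[:,0],st[:,0]) if s]
        print(name,(u,v),np.median(d,0).round(1),np.std(d,0).round(1))
E
python3 - <<'E'
from meas import *
c,w=snap("w10"); print(robot.read_state()["ee_pos"])
w0=cv2.imread("pics/w6.png");c0=pickle.load(open("w6.pkl","rb"))
P=lambda x,y:(242+x/5,99+y/5)
lk(w0,w,c0,c,"handle",[P(560,285)],.05)
lk(w0,w,c0,c,"rim",[P(174,375),P(530,300),P(350,205)],.063)
lk(w0,w,c0,c,"floor",[P(240,347),P(411,347),P(325,262)],.01)
lk(w0,w,c0,c,"saucer",[P(75,250),P(380,12),P(650,210)],.014)
lk(w0,w,c0,c,"crumb",[P(668,430),P(50,340)],0)
E
```

```text
[0.58431542 0.12798021 0.16100766]
handle (354.0, 156.0) [0.1 4.2] [0.3 0.4]
rim (276.8, 174.0) [ 3.  -0.2] [0.8 0.1]
rim (348.0, 159.0) [-0.1  3.7] [0.2 0.3]
rim (312.0, 140.0) [2.7 3.2] [0.9 0.8]
floor (290.0, 168.4) [4.2 1.4] [4.1 1. ]
floor (324.2, 168.4) [4.7 3.5] [0.1 0.1]
floor (307.0, 151.4) [3.2 3.7] [1.5 1.2]
saucer (257.0, 149.0) [ 0.4 -0. ] [0.2 0.2]
saucer (318.0, 101.4) [1.6 0.4] [0. 0.]
saucer (372.0, 141.0) [ 0.6 -0.3] [3.8 2.3]
crumb (375.6, 185.0) [-0.  -0.1] [0.1 0.1]
crumb (252.0, 167.0) [ 0.4 -0.1] [0.3 0.1]
```

```bash
cat >> meas.py <<'E'
from scipy.optimize import least_squares
def circ(img,c,x,y,z,r,tol=.005,fixr=True):
    g=cv2.Canny(cv2.GaussianBlur(cv2.resize(img,None,fx=2,fy=2,interpolation=cv2.INTER_CUBIC),(5,5),0),20,50)
    vs,us=np.nonzero(g); P=np.array([ray(c,u/2,v/2,z)[:2] for u,v in zip(us,vs) if abs(u/2-proj(c,(x,y,z))[0])<110 and abs(v/2-proj(c,(x,y,z))[1])<110])
    s=np.array([x,y,r])
    for t in (tol,tol*.5,tol*.3):
        Q=P[abs(np.hypot(P[:,0]-s[0],P[:,1]-s[1])-s[2])<t]
        f=lambda p:np.hypot(Q[:,0]-p[0],Q[:,1]-p[1])-(r if fixr else p[2])
        s=least_squares(f,s,loss="soft_l1",f_scale=.0005).x
    a=np.degrees(np.arctan2(Q[:,1]-s[1],Q[:,0]-s[0])); cov=len(set((a//15).astype(int)))/24
    return s.round(4),round(cov,2)
def allc(img,c,sau,rim,zs=.0):
    for n,p,z,r,t in(("saucer",sau,.014,.0605,.004),("rim",rim,.062+zs,.031,.0035),("floor",rim,.009+zs,.0172,.012)):
        print(n,circ(img,c,*p,z,r,t,n!="floor"))
E
python3 - <<'E'
from meas import *
L=lambda n:(cv2.imread(f"pics/{n}.png"),pickle.load(open(n+".pkl","rb")))
print("model w1");allc(*L("w1"),(.5714,-.0579),(.5733,-.0574))
print("w1");allc(*L("w1"),(.571,.153),(.5676,.1503))
print("w6");allc(*L("w6"),(.571,.153),(.5678,.151),.001)
print("w10");allc(*L("w10"),(.571,.153),(.570,.154))
E
```

```text
model w1
saucer (array([ 0.5735, -0.0571,  0.0605]), 0.88)
rim (array([ 0.5741, -0.0581,  0.031 ]), 1.0)
floor (array([ 0.5703, -0.0565,  0.022 ]), 1.0)
w1
saucer (array([0.5699, 0.1544, 0.0605]), 0.83)
rim (array([0.5677, 0.1497, 0.031 ]), 0.75)
floor (array([0.5623, 0.1445, 0.02  ]), 0.96)
w6
saucer (array([0.5705, 0.1545, 0.0605]), 0.67)
rim (array([0.5681, 0.1501, 0.031 ]), 0.88)
floor (array([0.565 , 0.152 , 0.0235]), 0.88)
w10
saucer (array([0.5702, 0.1539, 0.0605]), 0.75)
rim (array([0.5703, 0.1526, 0.031 ]), 1.0)
floor (array([0.5699, 0.1555, 0.0247]), 0.88)
```

Run:
```python
from meas import *
L=lambda n:(cv2.imread(f"pics/{n}.png"),pickle.load(open(n+".pkl","rb")))
for z in (.009,.012):
  print(z,"model",circ(*L("w1"),.5762,-.0599,z,.0172,.004,False),"w6",circ(*L("w6"),.5641,.1444,z,.0172,.004,False),"w10",circ(*L("w10"),.5688,.148,z,.0172,.004,False))
```

```text
0.009 model (array([ 0.576 , -0.06  ,  0.0166]), 1.0) w6 (array([0.564 , 0.1442, 0.0173]), 1.0) w10 (array([0.569 , 0.1479, 0.0173]), 1.0)
0.012 model (array([ 0.5753, -0.0593,  0.0163]), 1.0) w6 (array([0.5638, 0.1448, 0.0171]), 1.0) w10 (array([0.5687, 0.1484, 0.0172]), 1.0)
```

Fitted circles put the cup's lean at about 8° before and about 5° now, with the foot still roughly 6 mm off towards (-x,-y). So it's moving the right way but is still caught. I'll push again along about 62°, with the tips shallower so contact is below the rim.

Request:
play_rows([
  [[255,-0.7,1.2,-3,-0.15],[255,-1.5,2.35,-7,-0.3],[255,-1.5,2.35,-7.5,-0.45],[255,-1.5,2.35,-7.5,-0.6],[255,-1.5,2.35,-7.5,-0.75],[255,-1.5,2.35,-7.5,-0.9],[255,-1.5,2.35,-7.5,-1.01],[255,-1.5,2.35,-9.5,-1.01],[255,-1.5,2.35,-11.2,-1.01],[255,-1.5,2.35,-11.9,-1.01],[255,-1.3,2.7,-11.9,-1.01],[255,-1.1,3.1,-11.9,-1.01],[255,-0.9,3.5,-11.9,-1.01],[255,-0.84,3.6,-11.9,-1.01],[255,-0.84,3.6,-11.9,-1.01]],
])

```text
time: 15.9
ee_pos: [0.5761, 0.1642, 0.042]
eef_rot: [180.0, -0.0, 62.2]
contact_force: [0.0, -0.5, 0.4]
opening: 0.0002
grip_force: 0.2
```

Request:
play_rows([
  [[255,0.05,0.1,0,0],[255,0.1,0.2,0,0],[255,0.15,0.3,0,0],[255,0.2,0.38,0,0],[255,0.25,0.47,0,0],[255,0.3,0.56,0,0],[255,0.35,0.65,0,0],[255,0.39,0.73,0,0],[255,0.43,0.8,0,0],[255,0.47,0.87,0,0],[255,0.47,0.87,0,0],[255,0,0,0,0],[255,-0.3,-0.6,0,0],[255,-0.5,-1,3,0],[255,-0.5,-1,7.5,0]],
])

```text
time: 17.4
ee_pos: [0.5689, 0.1526, 0.1154]
eef_rot: [-179.8, 0.2, 62.1]
contact_force: [-0.4, 0.1, 0.3]
opening: 0.0005
grip_force: 0.0
```

Request:
play_rows([
  [[255,1.3,-2.6,4.4,0.15],[255,1.3,-2.6,4.4,0.3],[255,1.3,-2.6,4.4,0.45],[255,1.3,-2.6,4.4,0.6],[255,1.3,-2.6,4.4,0.75],[255,1.3,-2.6,4.4,0.9],[255,1.3,-2.6,4.4,1.01],[255,1.3,-2.6,4.4,1.01],[255,1.3,-2.6,4.4,1.01]],
])

```text
time: 18.3
ee_pos: [0.5837, 0.1276, 0.1606]
eef_rot: [-180.0, 0.0, 119.8]
contact_force: [-0.1, -1.2, 0.2]
opening: 0.0005
grip_force: 0.0
```

```bash
cat > m2.py <<'E'
from meas import *
def m2(c,w,rim,fl,sau=(.5702,.1543)):
    s=circ(w,c,*sau,.014,.0605,.004);r=circ(w,c,*rim,.062,.031,.004);f=circ(w,c,*fl,.017,.0165,.004,False)
    d=(r[0]-f[0])[:2]; foot=r[0][:2]-d*58/45
    print("saucer",s,"rim",r,"floor",f,"lean deg",(np.degrees(d/.045)).round(1),"foot-saucer mm",((foot-s[0][:2])*1000).round(1))
E
python3 - <<'E'
from m2 import *
c,w=snap("w11"); print(robot.read_state()["ee_pos"])
for n in("w6","w10"): m2(pickle.load(open(n+".pkl","rb")),cv2.imread(f"pics/{n}.png"),(.569,.151),(.5682,.1492) if n=="w10" else (.5634,.1458))
w0=cv2.imread("pics/w10.png");c0=pickle.load(open("w10.pkl","rb"))
m2(c,w,(.570,.153),(.570,.152));m2(c,w,(.571,.155),(.571,.155))
P=lambda x,y:(242+x/5,99+y/5)
lk(w0,w,c0,c,"floor",[(p[0],p[1]) for p in(P(430,355),P(345,265))],.017);lk(w0,w,c0,c,"handle",[P(580,280)],.05)
E
```

```text
[0.58372416 0.12767242 0.16061868]
saucer (array([0.5706, 0.1545, 0.0605]), 0.67) rim (array([0.5682, 0.1501, 0.031 ]), 0.88) floor (array([0.5635, 0.1456, 0.0169]), 1.0) lean deg [6.  5.7] foot-saucer mm [ -8.5 -10.2]
saucer (array([0.5701, 0.1539, 0.0605]), 0.75) rim (array([0.5703, 0.1526, 0.031 ]), 1.0) floor (array([0.5683, 0.1493, 0.0169]), 1.0) lean deg [2.5 4.2] foot-saucer mm [-2.4 -5.6]
saucer (array([0.5706, 0.1545, 0.0605]), 0.71) rim (array([0.5701, 0.153 , 0.031 ]), 1.0) floor (array([0.5679, 0.1497, 0.0169]), 1.0) lean deg [2.8 4.2] foot-saucer mm [-3.3 -5.8]
saucer (array([0.5706, 0.1545, 0.0605]), 0.71) rim (array([0.5701, 0.153 , 0.031 ]), 1.0) floor (array([0.5679, 0.1497, 0.0169]), 1.0) lean deg [2.8 4.2] foot-saucer mm [-3.3 -5.8]
floor (328.0, 170.0) [-0.2  0.2] [0.4 0.1]
floor (311.0, 152.0) [-0.3  0.4] [0.1 0.1]
handle (358.0, 155.0) [ 0.9 -0.1] [0.1 0.1]
```

Request:
play_rows([
  [[255,0.3,-5,0,0],[255,0.3,-10,0,0],[255,0.3,-15,0,0],[255,0.3,-21.1,0,0],[255,0.3,-21.1,0,0],[255,0.3,-21.1,0,0],[255,0.3,-21.1,0,0],[255,0.3,-21.1,0,0]],
])

```text
time: 19.15
ee_pos: [0.5869, -0.0814, 0.1606]
eef_rot: [180.0, -0.0, 120.1]
contact_force: [0.6, -0.2, 0.3]
opening: 0.0005
grip_force: 0.0
```

Run:
```python
from m2 import *
c,w=snap("wm"); print(robot.read_state()["ee_pos"])
m2(c,w,(.574,-.058),(.574,-.058),(.5735,-.0571))
A=w; B=cv2.imread("pics/w11.png")
R=lambda a:cv2.resize(a[90:240,225:425],(400,300),interpolation=cv2.INTER_CUBIC)
s=cv2.imread("pics/scene0.png"); _,s1=grab("scene"); s1=s1[:,:,::-1]
S=lambda a:cv2.resize(a,(400,300),interpolation=cv2.INTER_CUBIC)
cv2.imwrite("pics/crop6.png",np.clip(np.vstack([np.hstack([R(B),R(A)]).astype(float)*1.5,np.hstack([S(s[235:295,285:365]),S(s1[235:295,285:365])])]),0,255).astype(np.uint8))
```

```text
[ 0.5869555  -0.08147963  0.16063529]
saucer (array([ 0.5746, -0.0585,  0.0605]), 0.79) rim (array([ 0.5742, -0.0586,  0.031 ]), 0.92) floor (array([ 0.574 , -0.0581,  0.0168]), 1.0) lean deg [ 0.3 -0.6] foot-saucer mm [-0.7  0.5]
```

View pics/crop6.png

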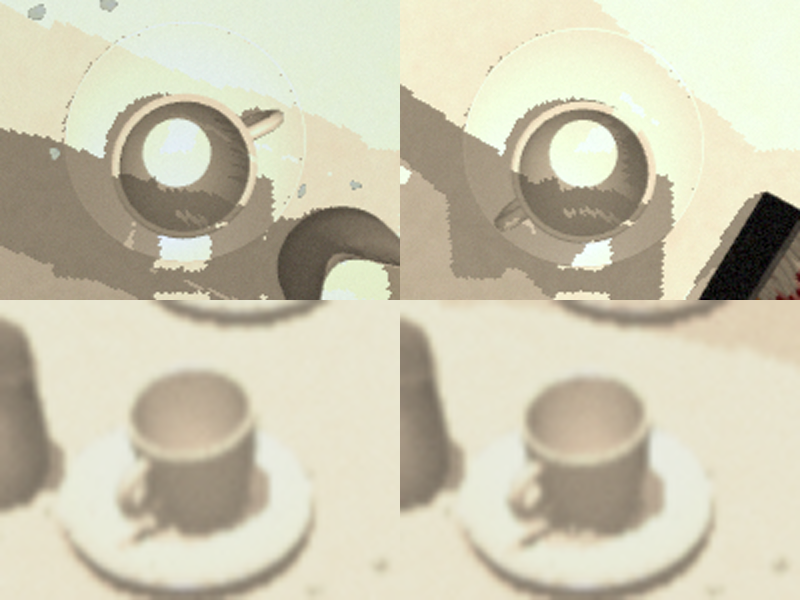

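In the last picture the model cup (right) measures level and centred, so the measuring is sound. The crooked cup (left) still leans about 5°, with its foot about 6.5 mm off along -63°. The second, low push had worked and only fell short, so I'll repeat it low along 63° and further.

Request:
play_rows([
  [[255,-0.5,5,0,-0.15],[255,-1,10,0,-0.3],[255,-1.5,15,0,-0.45],[255,-1.9,20,0,-0.6],[255,-1.9,23.1,-2,-0.75],[255,-1.9,23.1,-4,-0.9],[255,-1.9,23.1,-6,-1.0],[255,-1.9,23.1,-7.5,-1.0],[255,-1.9,23.1,-8,-1.0],[255,-1.9,23.1,-8,-1.0],[255,-1.9,23.1,-10,-1.0],[255,-1.9,23.1,-12,-1.0],[255,-1.9,23.1,-13.2,-1.0],[255,-1.9,23.1,-13.8,-1.0],[255,-1.9,23.1,-13.8,-1.0],[255,-1.9,23.1,-13.8,-1.0]],
])

```text
time: 20.85
ee_pos: [0.5684, 0.148, 0.0234]
eef_rot: [180.0, -0.0, 62.7]
contact_force: [0.4, 0.2, -0.5]
opening: 0.0007
grip_force: 0.0
```

Request:
play_rows([
  [[255,0.1,0.2,0,0],[255,0.2,0.4,0,0],[255,0.3,0.6,0,0],[255,0.4,0.8,0,0],[255,0.5,1.0,0,0],[255,0.56,1.12,0,0],[255,0.62,1.24,0,0],[255,0.68,1.36,0,0],[255,0.74,1.48,0,0],[255,0.8,1.6,0,0],[255,0.86,1.72,0,0],[255,0.92,1.84,0,0],[255,0.98,1.94,0,0],[255,0.98,1.94,0,0]],
])

```text
time: 22.25
ee_pos: [0.5778, 0.1675, 0.0227]
eef_rot: [180.0, -0.0, 62.7]
contact_force: [0.2, -0.0, 0.3]
opening: 0.0003
grip_force: 0.4
```

Request:
play_rows([
  [[255,-0.3,-0.6,0,0],[255,-0.5,-1,0,0],[255,-0.5,-1,2,0],[255,-0.5,-1,5,0],[255,0.6,-4.2,10,0.15],[255,0.6,-4.2,13.8,0.3],[255,0.6,-4.2,13.8,0.45],[255,0.6,-4.2,13.8,0.6],[255,0.6,-4.2,13.8,0.75],[255,0.6,-4.2,13.8,0.9],[255,0.6,-4.2,13.8,1.0],[255,0.6,-4.2,13.8,1.0],[255,0.6,-4.2,13.8,1.0]],
])

```text
time: 23.55
ee_pos: [0.5835, 0.1251, 0.1606]
eef_rot: [-180.0, -0.0, 119.8]
contact_force: [-0.6, 0.2, 0.4]
opening: 0.0005
grip_force: 0.0
```

Run:
```python
from m2 import *
c,w=snap("w12"); print(robot.read_state()["ee_pos"])
for f in ((.568,.150),(.570,.1535),(.571,.156)): m2(c,w,(.5705,.154),f)
```

```text
[0.58359621 0.1251821  0.16061967]
saucer (array([0.5706, 0.1542, 0.0605]), 0.71) rim (array([0.5691, 0.1518, 0.031 ]), 1.0) floor (array([0.5689, 0.1521, 0.0168]), 1.0) lean deg [ 0.3 -0.4] foot-saucer mm [-1.8 -2. ]
saucer (array([0.5706, 0.1542, 0.0605]), 0.71) rim (array([0.5691, 0.1518, 0.031 ]), 1.0) floor (array([0.5689, 0.1521, 0.0168]), 1.0) lean deg [ 0.3 -0.4] foot-saucer mm [-1.8 -2. ]
saucer (array([0.5706, 0.1542, 0.0605]), 0.71) rim (array([0.5691, 0.1518, 0.031 ]), 1.0) floor (array([0.5703, 0.1553, 0.0174]), 0.62) lean deg [-1.5 -4.5] foot-saucer mm [0.  2.1]
```

The cup has dropped in: lean is about 0.4° and the foot is 2.7 mm from the centre. Next I'll straddle the cup with the fingers open at about 76 mm and turn about the well's axis, pushing the handle clockwise from about 57° to about -118°.

Request:
play_rows([
  [[47,-0.7,1.4,0,0.15],[47,-1.36,2.8,0,0.3],[47,-1.36,2.8,-2,0.45],[47,-1.36,2.8,-4,0.6],[47,-1.36,2.8,-5,0.75],[47,-1.36,2.8,-5,0.9],[47,-1.36,2.8,-5,0.95],[47,-1.36,2.8,-5,0.95],[47,-1.36,2.8,-5,0.95],[47,-1.36,2.8,-5,0.95]],
])

```text
time: 24.6
ee_pos: [0.5701, 0.1533, 0.1107]
eef_rot: [180.0, 0.0, 174.3]
contact_force: [0.2, 0.3, 0.1]
opening: 0.0741
grip_force: 0.0
```

Request:
play_rows([
  [[38,0,0,-2,0],[38,0,0,-4,0],[38,0,0,-5.5,0],[38,0,0,-7,0],[38,0,0,-8,0],[38,0,0,-8.5,0],[38,0,0,-8.5,0],[38,0,0,-8.5,0],[38,0,0,-8.5,-0.07],[38,0,0,-8.5,-0.14],[38,0,0,-8.5,-0.2],[38,0,0,-8.5,-0.26],[38,0,0,-8.5,-0.33],[38,0,0,-8.5,-0.4],[38,0,0,-8.5,-0.47],[38,0,0,-8.5,-0.54],[38,0,0,-8.5,-0.61],[38,0,0,-8.5,-0.68],[38,0,0,-8.5,-0.75],[38,0,0,-8.5,-0.8]],
])

```text
time: 26.6
ee_pos: [0.5706, 0.1535, 0.0265]
eef_rot: [179.9, 0.0, 128.5]
contact_force: [-0.7, 1.3, -0.2]
opening: 0.0788
grip_force: 0.1
```

Run:
```python
from m2 import *
c,w=snap("w13"); s=robot.read_state();print(s["ee_pos"],s["contact_force"],s["opening"])
for p in ((.5691,.1518),(.572,.152)): print(circ(w,c,*p,.062,.031,.004),circ(w,c,*p,.017,.0168,.003,False))
print("saucer",circ(w,c,.5706,.1543,.014,.0605,.005))
```

```text
[0.57056238 0.15350148 0.0264366 ] [ 0.0167804  -0.01688872  0.73620974] 0.0787696981092896
(array([0.5707, 0.1509, 0.031 ]), 0.71) (array([0.5698, 0.1522, 0.0166]), 0.67)
(array([0.5708, 0.151 , 0.031 ]), 0.71) (array([0.5699, 0.1521, 0.0166]), 0.67)
saucer (array([0.57  , 0.1535, 0.0605]), 0.83)
```

Request:
play_rows([
  [[38,0,0,0,-0.07],[38,0,0,0,-0.14],[38,0,0,0,-0.21],[38,0,0,0,-0.28],[38,0,0,0,-0.35],[38,0,0,0,-0.42],[38,0,0,0,-0.49],[38,0,0,0,-0.56],[38,0,0,0,-0.63],[38,0,0,0,-0.7],[38,0,0,0,-0.77],[38,0,0,0,-0.84],[38,0,0,0,-0.91],[38,0,0,0,-0.98],[38,0,0,0,-1.05],[38,0,0,0,-1.12],[38,0,0,0,-1.19],[38,0,0,0,-1.2]],
])

```text
time: 28.45
ee_pos: [0.5705, 0.1534, 0.0263]
eef_rot: [179.9, -0.0, 59.8]
contact_force: [0.4, -0.2, 0.3]
opening: 0.079
grip_force: 0.1
```

```bash
cat > hang.py <<'E'
from m2 import *
def hang(img,c,ctr,z=.05):
    "unwrap ring r 33..52 mm about the axis at height z; print local-contrast (edge energy) per angle"
    g=cv2.GaussianBlur(cv2.cvtColor(img,6),(3,3),0).astype(np.float32); out=[]
    th=np.arange(0,360,3); rr=np.arange(.036,.050,.001)
    uv=np.array([[proj(c,(ctr[0]+r*np.cos(np.radians(t)),ctr[1]+r*np.sin(np.radians(t)),z)) for r in rr] for t in th],np.float32)
    return th,cv2.remap(g,uv[:,:,0],uv[:,:,1],1)
E
python3 - <<'E'
from hang import *
c,w=snap("w14"); s=robot.read_state();print(s["ee_pos"],s["contact_force"],s["eef_rot"][2])
print(circ(w,c,.5698,.1522,.062,.031,.004),circ(w,c,.5698,.1522,.017,.0168,.003,False))
print("saucer",circ(w,c,.5706,.1543,.014,.0605,.005))
th,p=hang(w,c,(.5698,.1522)); print(list(zip(th-360*(th>180),p.mean(1).astype(int))))
E
```

```text
[0.57043775 0.15342968 0.02616784] [-0.06654031  0.54344766  0.57487018] 59.909167671845566
(array([0.5694, 0.1513, 0.031 ]), 0.75) (array([0.5702, 0.1525, 0.0166]), 0.75)
saucer (array([0.5702, 0.1525, 0.0605]), 0.96)
[(np.int64(0), np.int64(94)), (np.int64(3), np.int64(96)), (np.int64(6), np.int64(94)), (np.int64(9), np.int64(104)), (np.int64(12), np.int64(127)), (np.int64(15), np.int64(147)), (np.int64(18), np.int64(152)), (np.int64(21), np.int64(153)), (np.int64(24), np.int64(153)), (np.int64(27), np.int64(153)), (np.int64(30), np.int64(153)), (np.int64(33), np.int64(153)), (np.int64(36), np.int64(153)), (np.int64(39), np.int64(152)), (np.int64(42), np.int64(152)), (np.int64(45), np.int64(148)), (np.int64(48), np.int64(148)), (np.int64(51), np.int64(148)), (np.int64(54), np.int64(147)), (np.int64(57), np.int64(146)), (np.int64(60), np.int64(147)), (np.int64(63), np.int64(148)), (np.int64(66), np.int64(145)), (np.int64(69), np.int64(149)), (np.int64(72), np.int64(149)), (np.int64(75), np.int64(147)), (np.int64(78), np.int64(150)), (np.int64(81), np.int64(151)), (np.int64(84), np.i
[... 2163 characters left out ...]
), np.int64(55)), (np.int64(-66), np.int64(67)), (np.int64(-63), np.int64(85)), (np.int64(-60), np.int64(106)), (np.int64(-57), np.int64(108)), (np.int64(-54), np.int64(105)), (np.int64(-51), np.int64(105)), (np.int64(-48), np.int64(85)), (np.int64(-45), np.int64(66)), (np.int64(-42), np.int64(38)), (np.int64(-39), np.int64(31)), (np.int64(-36), np.int64(28)), (np.int64(-33), np.int64(29)), (np.int64(-30), np.int64(31)), (np.int64(-27), np.int64(31)), (np.int64(-24), np.int64(31)), (np.int64(-21), np.int64(33)), (np.int64(-18), np.int64(36)), (np.int64(-15), np.int64(40)), (np.int64(-12), np.int64(45)), (np.int64(-9), np.int64(52)), (np.int64(-6), np.int64(64)), (np.int64(-3), np.int64(75))]
```

Request:
play_rows([
  [[38,0,0,0,-0.07],[38,0,0,0,-0.14],[38,0,0,0,-0.21],[38,0,0,0,-0.28],[38,0,0,0,-0.35],[38,0,0,0,-0.42],[38,0,0,0,-0.49],[38,0,0,0,-0.56],[38,0,0,0,-0.63],[38,0,0,0,-0.7],[38,0,0,0,-0.77],[38,0,0,0,-0.84],[38,0,0,0,-0.91],[38,0,0,0,-0.98],[38,0,0,0,-1.05],[38,0,0,0,-1.12],[38,0,0,0,-1.12],[38,0,0,0,-1.05],[38,0,0,0,-0.98],[38,0,0,0,-0.98]],
])

```text
time: 30.5
ee_pos: [0.5701, 0.1533, 0.0258]
eef_rot: [-180.0, -0.0, 4.0]
contact_force: [-0.7, -0.6, -0.5]
opening: 0.0793
grip_force: 0.0
```

Request:
play_rows([
  [[38,0,0,1,0],[38,0,0,3,0],[38,0,0,6,0],[38,0,0,9,0.15],[20,1.4,-2.8,13.4,0.3],[0,1.4,-2.8,13.4,0.45],[0,1.4,-2.8,13.4,0.6],[0,1.4,-2.8,13.4,0.75],[0,1.4,-2.8,13.4,0.9],[0,1.4,-2.8,13.4,1.05],[0,1.4,-2.8,13.4,1.2],[0,1.4,-2.8,13.4,1.35],[0,1.4,-2.8,13.4,1.5],[0,1.4,-2.8,13.4,1.65],[0,1.4,-2.8,13.4,1.8],[0,1.4,-2.8,13.4,1.95],[0,1.4,-2.8,13.4,2.03],[0,1.4,-2.8,13.4,2.03],[0,1.4,-2.8,13.4,2.03]],
])

```text
time: 32.4
ee_pos: [0.5842, 0.1254, 0.1602]
eef_rot: [180.0, 0.0, 119.9]
contact_force: [-0.5, 0.7, -0.1]
opening: 0.093
grip_force: 0.0
```

Run:
```python
from hang import *
c,w=snap("w15"); s=robot.read_state();print(s["ee_pos"],s["eef_rot"][2])
m2(c,w,(.5698,.1522),(.570,.1525))
for n,ctr in(("w15",(.5698,.1522)),("wm",(.5742,-.0584)),("w12",(.569,.152))):
    cc=pickle.load(open(n+".pkl","rb"));I=cv2.imread(f"pics/{n}.png")
    th,p=hang(I,cc,ctr); 
    d=p.std(1); print(n," ".join(f"{t-360*(t>180)}:{int(a)}/{int(b)}" for t,a,b in zip(th[::2],p.mean(1)[::2],d[::2])))
    print(n,"peak std",[(int(t-360*(t>180)),int(x)) for t,x in sorted(zip(th,d),key=lambda q:-q[1])[:5]])
```

```text
[0.58407951 0.12536694 0.1600159 ] 119.87436692488262
saucer (array([0.5706, 0.1543, 0.0605]), 0.71) rim (array([0.568, 0.153, 0.031]), 1.0) floor (array([0.5678, 0.1536, 0.0168]), 1.0) lean deg [ 0.3 -0.8] foot-saucer mm [-2.9 -0.5]
w15 0:106/16 6:120/24 12:127/23 18:141/12 24:149/1 30:150/0 36:149/2 42:148/1 48:149/1 54:149/1 60:149/1 66:150/1 72:151/1 78:151/1 84:152/0 90:152/0 96:152/0 102:152/0 108:152/0 114:152/0 120:152/0 126:152/0 132:152/0 138:151/0 144:151/0 150:150/2 156:147/9 162:146/10 168:148/9 174:144/16 180:144/16 -174:144/17 -168:147/12 -162:144/17 -156:131/16 -150:93/1 -144:93/0 -138:93/1 -132:93/1 -126:92/2 -120:87/5 -114:81/3 -108:80/3 -102:93/4 -96:98/9 -90:98/9 -84:140/16 -78:150/4 -72:150/4 -66:150/4 -60:129/23 -54:96/7 -48:96/7 -42:95/6 -36:95/5 -30:95/5 -24:94/5 -18:94/4 -12:96/3 -6:94/2
w15 peak std [(6, 24), (3, 23), (12, 23), (9, 23), (-60, 23)]
wm 0:116/18 6:129/26 12:136/26 18:145/23 24:155/14 30:162/1 36:162/1 42:162/1 48:162/1 54:162/1 60:162/1 66:162/2 72:162/1 78:162/1 84:162/1 90:162/1 96:162/1 102:163/1 108:163/1 114:163/1 120:163/1 126:163/1 132:1
[... 411 characters left out ...]
5, 28), (-48, 27), (9, 26), (6, 26), (12, 26)]
w12 0:109/19 6:123/25 12:132/22 18:145/10 24:152/1 30:154/0 36:153/2 42:152/1 48:152/1 54:140/8 60:140/7 66:104/29 72:142/19 78:155/0 84:155/0 90:156/0 96:156/0 102:156/0 108:156/0 114:156/0 120:156/0 126:155/0 132:155/0 138:154/0 144:154/0 150:154/0 156:154/1 162:154/0 168:153/2 174:154/0 180:151/10 -174:152/6 -168:153/6 -162:154/4 -156:143/17 -150:96/3 -144:95/1 -138:95/1 -132:95/2 -126:94/3 -120:94/3 -114:95/3 -108:95/4 -102:95/4 -96:102/8 -90:96/5 -84:97/5 -78:106/15 -72:152/4 -66:152/4 -60:152/5 -54:153/4 -48:143/17 -42:110/17 -36:98/5 -30:98/5 -24:97/4 -18:97/4 -12:99/3 -6:99/3
w12 peak std [(69, 31), (66, 29), (-45, 25), (6, 25), (9, 24)]
```

Run:
```python
from hang import *
for n,ctr in(("w15",(.568,.1532)),("wm",(.5742,-.0584))):
    cc=pickle.load(open(n+".pkl","rb"));I=cv2.imread(f"pics/{n}.png")
    for z in(.035,.05):
        th,p=hang(I,cc,ctr,z); k=(th>=220)&(th<=270); print(n,z," ".join(f"{t-360}:{int(a)}" for t,a in zip(th[k],p[k].mean(1))))
c,im=grab("top")
```

```text
w15 0.035 -138:93 -135:93 -132:93 -129:93 -126:93 -123:93 -120:93 -117:92 -114:85 -111:75 -108:83 -105:84 -102:81 -99:92 -96:94 -93:96 -90:97
w15 0.05 -138:92 -135:92 -132:92 -129:92 -126:93 -123:92 -120:92 -117:86 -114:77 -111:81 -108:82 -105:81 -102:91 -99:94 -96:95 -93:99 -90:98
wm 0.035 -138:104 -135:104 -132:104 -129:104 -126:104 -123:103 -120:95 -117:85 -114:90 -111:101 -108:99 -105:103 -102:110 -99:109 -96:108 -93:106 -90:106
wm 0.05 -138:104 -135:104 -132:104 -129:104 -126:103 -123:96 -120:86 -117:91 -114:101 -111:100 -108:104 -105:107 -102:107 -99:108 -96:106 -93:106 -90:106
```

The handle is now about 6° from the model's. The cup is level within 1°, with its foot in the well about 3 mm off centre. The saucer hasn't moved and the robot is clear, so I'm handing in.

```bash
python3 -c "
from station import robot
print(robot.job_done())"
```

```text
the job is handed in; nothing more can be done
None
```

I handed the job in at about 32 s of the 72 s. By my last measurements the cup is level within 1°, its foot is in the well about 3 mm off centre (limit 5 mm), its handle is about 6° from the other cup's (limit 20°), and its saucer has not moved.

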